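# Feel for the full tin and slide it into the corner

## Robot

A 7-joint arm with a two-finger parallel gripper is mounted at the origin on the work surface; the furniture and walls round the work are solid. World frame = base frame: x ahead of the robot, y to its left, z up, the work surface at z = 0. Lengths are in m, angles in rad, forces in N, time in s.
With the tool pointing down it reaches from about 0.35 to 0.9 m from the base axis. Payload 19.9 kg.
Tool frame: the origin (TCP) lies on the centre line of the jaws, within the pads' length; the fingertips stand 8 mm ahead of it and the grasp point (between the pads) lies 11 mm behind it; y points along the fingers, x is the direction in which the jaws open and shut, and the axes are right-handed (so a half turn about y gives the same grasp; the last joint's range is limited). The gripper opens to 85 mm and grips with 20 to 120 N. Pads are 22 mm wide; open, the fingers measure 114 mm over their backs; the gripper's body (76 mm by 85 mm) begins 54 mm behind the grasp point. The pads swing forward as they close: fully open they stand 13 mm farther back than shut.
Start: joints at [1.185, 0.417, -0.01, 1.614, 0.005, 1.111, -0.053], TCP at [0.211, -0.588, 0.202] pointing down, gripper open.
Joint ranges: [-2.81, 2.81], [-0.39, 2.02], [-1.27, 1.25], [0.06, 2.57], [-1.19, 4.33], [0.19, 2], [-2.82, 2.82]. Speed limits (rad/s): [1.89, 1.89, 2.39, 2.39, 3.01, 3.01, 3.01].

## Interface

Orientations are given as a unit quaternion [w, x, y, z].
In Python, from workcell import env gives the robot as it stands.
- The arm moves only by the tool move_arm, never from a script. Its argument "series" is a list that holds one entry, the list of rows, each a list of 5 numbers: the shift along the tool's x, y, z in units of 25 mm (1.0 is 25 mm), then the turn about the tool's y in units of 6 degrees (1.0 is 6 degrees), then the closure, from 0 (fully open) to 1 (shut). In form: [[[x, y, z, spin, grip], ...]]. A call has 1 to 12 rows; each row shifts and turns the commanded pose from where the row before left it, along the tool's axes as they then stand; what a row does not reach is not made up. A row lasts 1/12 s, in which the tool goes at most 41.7 mm and 7.16 degrees, less where a joint would pass 70% of its speed; a pose out of reach is approached as far as the arm can. A call is refused whole if a number of a shift passes 1 or a number of a turn 1, either way. A call with a gripper value outside its range is refused whole. The fingers move at their own pace and stop on an object; "squeeze" is the grip in N (left out, the last holds). Time passes only in rows, so rows that do not move let the fingers close. It gives the time, the measured TCP pose, the force and the opening at its end, in the units of the state.
- env.sense(): the state, without advancing time (a new reading comes with each control period).
- env.get_image(name): name is "side" or "top"; returns a dict with "frame" (420x560x3 uint8, red, green, blue), "mtx" (3x3 intrinsics, pixels), "R" (3x3) and "t" (3): a world point X has camera coordinates R X + t. Camera axes: x right, y down, z forward; pixel columns grow to the right and rows downward; lengths in m; the calibration is good to about 2 mm. A picture is of the moment at which its call begins. There is no depth.
- env.job_done(): hands the job in, once; it reports no verdict.
The state is a dict: "t": time; "q": joint angles; "qvel": joint speeds; "effort": joint torques, N m; "tcp_pos": TCP position; "tcp_rot": TCP orientation; "ft_force": force on the tool from outside, world axes, zero at the start; "moment": the same for the moment, N m; "finger_gap": finger opening in m.
Only numpy, scipy, OpenCV 4.12 (cv2) and the standard library are available. Lean on these libraries where they do the work, as an engineer would, in place of code of your own. Each camera call takes 0.05 s, during which the arm holds its last target.

## Task

One of the three identical shut tins on the sorting board is full of mould pins and the other two are as good as empty. Nudge them to feel which one is heavy, then slide the full tin, without lifting or tipping it, back to the rail and along it onto the steel plate until it sits snugly in the corner against both the back rail and the end stop. Leave the two empty tins in their places in the row (a small nudge of a few centimetres does no harm) and do not push the wax bar beside them about.

Things in the scene. Friction and masses are not known exactly. Their poses are not given: they have to be found in the camera images.
- board: fixed plywood sorting board on the table, 300 x 560 mm, 12 mm thick. Origin: centre of the underside; x points away from the robot, y to its left (within 0.15 rad), z up. A wooden back rail runs along the whole far edge (inner face at x = +130 mm), a wooden end stop along the back half of the left edge (inner face at y = +260 mm); both stand 26 mm above the board, 20 mm wide.
- plate: bare steel plate let into the board, practically flush (0.6 mm lower), 110 (x) x 150 (y) mm, filling the corner between the back rail and the end stop. Origin: centre of its underside, level with the board's underside; axes as the board's.
- corner (a point): inner corner where back rail and end stop meet, at the level of the board's top; axes as the board's. A tin snug in the corner has its centre 40 mm before it in x and 58 mm before it in y.
- tin_a: one of three identical shut red tins in a row along the board's front, 82 x 116 x 32 mm (x, y, z), long side along the board's y, about 45 mm apart. Origin: centre of the underside. Any of the three may be the full one: it weighs about 0.9 kg and takes 4.5 to 6 N to slide over the board; an empty one 0.14 kg and about 1 N.
- tin_b: one of three identical shut red tins in a row along the board's front, 82 x 116 x 32 mm (x, y, z), long side along the board's y, about 45 mm apart. Origin: centre of the underside. Any of the three may be the full one: it weighs about 0.9 kg and takes 4.5 to 6 N to slide over the board; an empty one 0.14 kg and about 1 N.
- tin_c: one of three identical shut red tins in a row along the board's front, 82 x 116 x 32 mm (x, y, z), long side along the board's y, about 45 mm apart. Origin: centre of the underside. Any of the three may be the full one: it weighs about 0.9 kg and takes 4.5 to 6 N to slide over the board; an empty one 0.14 kg and about 1 N.
- wax_bar: bystander: green bar of wax, 76 x 37 x 14 mm, lying on the right-hand front part of the board beside the last tin, its length along the board's x. Origin: centre of the underside.

How it is judged:
By the outcome, as a careful person would: the job done as asked, in the order asked, and still so for the second after the job is handed in, with the robot touching nothing.
It also fails if it takes over 67 s, if anything falls off the work surface, if the arm or the gripper's body presses on something with over 40 N, if the wrist force passes 120 N, or if a joint passes its speed limit or range.

## Working session

There is one attempt and no reset: what is moved stays moved. The work goes in short steps, Python scripts to look and compute and a tool call to move; the robot and the scene stay as the last step left them, time stands still between calls to the robot, and variables do not carry over. Pictures are saved under pics/ and viewed, and the job is handed in when it is done.

Besides the shell and the picture viewer there is one more tool, called after "Request:" by a JSON object that holds its "method" and its "body". move_arm: Moves the arm, as the interface text tells. Its arguments: {"type":"object","properties":{"series":{"type":"array","items":{"type":"array","items":{"type":"array","items":{"type":"number"}}}},"squeeze":{"type":"number"}},"required":["series"]}

```bash
mkdir -p pics; python3 - <<'E'
from workcell import env
import cv2
s=env.sense(); print(s)
for n in ("top","side"):
    d=env.get_image(n); cv2.imwrite(f"pics/{n}0.png",d["frame"][:,:,::-1]); print(n,d["mtx"],d["R"],d["t"])
E
```

```text
{'t': 0.0, 'q': array([ 1.18548095,  0.41798624, -0.01032348,  1.6141653 ,  0.00473149,
        1.11067761, -0.05302748]), 'qvel': array([-1.00766324e-06,  2.11640534e-04,  6.71714739e-04,  7.08004555e-05,
        1.04627846e-03,  3.55979510e-04, -9.00689658e-05]), 'effort': array([ 5.62698115e-04, -8.64450788e+01,  6.79379962e-01, -4.34895909e+01,
        1.91766280e-02,  7.52537831e-03, -3.63880957e-06]), 'tcp_pos': array([ 0.21054111, -0.58807471,  0.20185627]), 'tcp_rot': array([ 0.57837781, -0.57794991,  0.40746682, -0.40672325]), 'ft_force': array([ 0.86430781, -0.56376467,  0.29665467]), 'moment': array([-0.03339752,  0.02400625, -0.01178576]), 'finger_gap': 0.08570070480257026}
top [[422.36357428   0.         277.0661974 ]
 [  0.         422.36357428 209.44031913]
 [  0.           0.           1.        ]] [[-0.01641416 -0.99983258  0.00808654]
 [-0.98204163  0.01460076 -0.18809855]
 [ 0.18794898 -0.0110288  -0.98211687]] [-3.53709913e-04  5.87196264e-01  1.00106130e+00]
side [[411.56208817   0.         280.8870204 ]
 [  0.         411.56208817 208.05008357]
 [  0.           0.           1.        ]] [[-9.99787495e-01  1.44879405e-02 -1.46650748e-02]
 [ 2.05994621e-02  6.74804262e-01 -7.37709205e-01]
 [-7.91832133e-04 -7.37854531e-01 -6.74959306e-01]] [0.55866742 0.01595191 0.90812772]
```

View pics/top0.png

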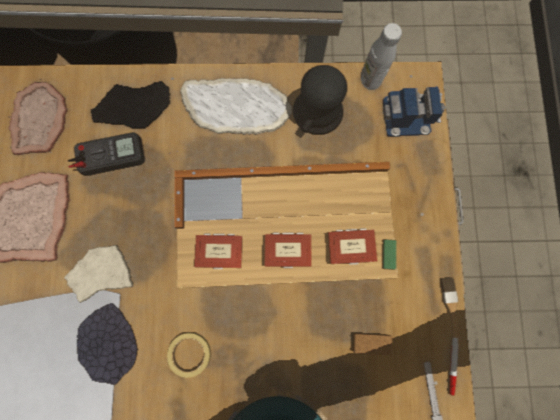

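View pics/side0.png

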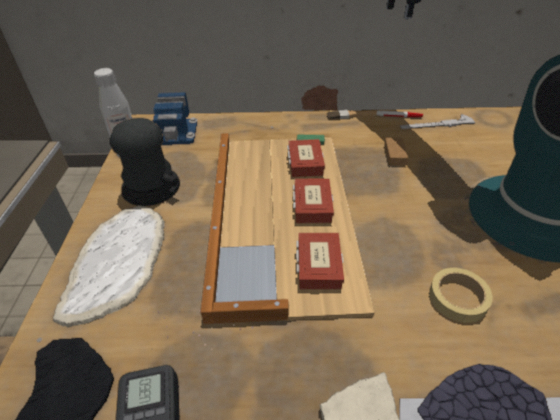

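The top view shows the board spanning columns 176–397 and rows 165–287. The tins are at about (218,251), (287,250) and (353,247), the wax at (390,254) and the plate at (213,199). Next I'll measure these positions.

```bash
cat > h.py <<'E'
from workcell import env
import cv2, numpy as np
from scipy.spatial.transform import Rotation as Ro
def unproj(d,uv,z):
    uv=np.atleast_2d(np.asarray(uv,float)); K=np.linalg.inv(d["mtx"])
    r=(np.c_[uv,np.ones(len(uv))]@K.T)@d["R"]; c=-d["R"].T@d["t"]
    s=(z-c[2])/r[:,2]; return (c+r*s[:,None])[:,:2]
def proj(d,X):
    X=np.atleast_2d(X); p=(X@d["R"].T+d["t"])@d["mtx"].T; return p[:,:2]/p[:,2:]
def rot(s): return Ro.from_quat(s["tcp_rot"],scalar_first=True).as_matrix()
def crop(d,name,x0,x1,y0,y1,k=4):
    cv2.imwrite(name,cv2.resize(d["frame"][y0:y1,x0:x1,::-1],None,fx=k,fy=k,interpolation=cv2.INTER_CUBIC))
E
python3 - <<'E'
from h import *
d=env.get_image("top"); crop(d,"pics/c1.png",165,365,155,295,4); crop(d,"pics/c2.png",300,410,155,295,4)
hsv=cv2.cvtColor(d["frame"],cv2.COLOR_RGB2HSV)
m=(((hsv[...,0]<6)|(hsv[...,0]>172))&(hsv[...,1]>150)&(hsv[...,2]>60)).astype(np.uint8)
m[:225]=0;m[280:]=0;m[:,:180]=0;m[:,385:]=0
for c in cv2.findContours(m,0,2)[0]:
    if cv2.contourArea(c)>300: print(cv2.boundingRect(c),cv2.minAreaRect(c), unproj(d,cv2.boxPoints(cv2.minAreaRect(c)),0.044).round(4).tolist())
print("board front corners",unproj(d,[(178,287),(397,277)],0.012))
print("rail inner approx",unproj(d,[(184,179),(389,173)],0.012))
print(rot(env.sense()).round(3))
E
```

```text
board front corners [[ 0.40067085  0.24228016]
 [ 0.41656183 -0.31126637]]
rail inner approx [[ 0.68092303  0.23421937]
 [ 0.68964039 -0.30905803]]
[[ 0.337 -0.     0.941]
 [-0.941  0.001  0.337]
 [-0.001 -1.    -0.   ]]
```

View pics/c1.png

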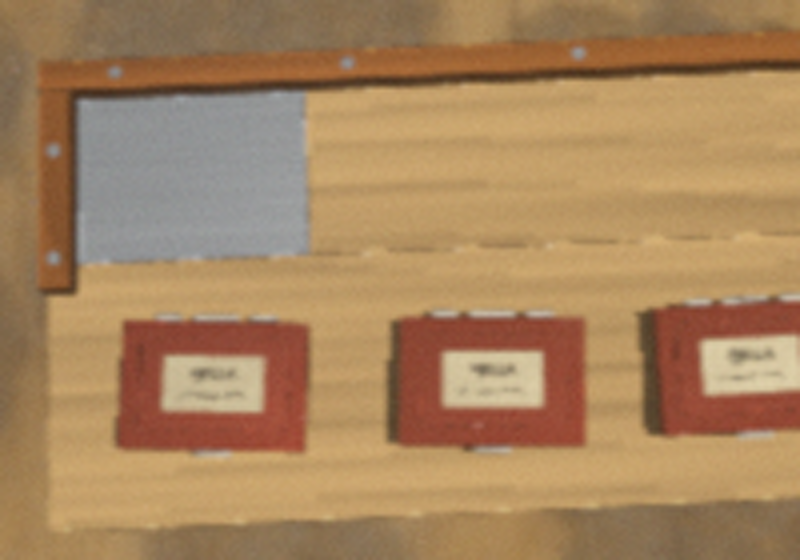

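View pics/c2.png

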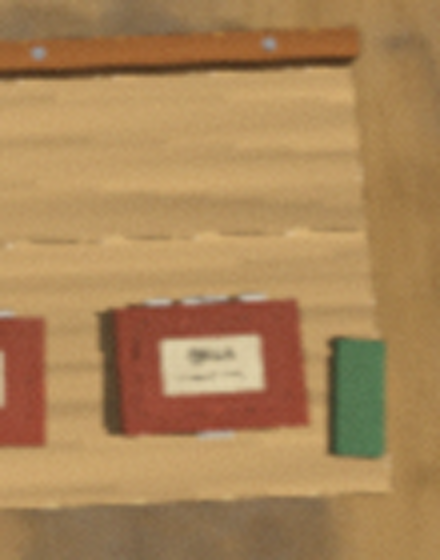

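```bash
cat >> h.py <<'E'
def pts(p,o,k=4): return (np.array(p,float)+.5)/k-.5+np.array(o)
E
python3 - <<'E'
from h import *
d=env.get_image("top")
o1=(165,155);o2=(300,155)
def ang(p,q): v=q-p; return np.arctan2(v[1],v[0])
f=unproj(d,np.r_[pts([(47,530)],o1),pts([(390,490)],o2)],.012)
r=unproj(d,np.r_[pts([(40,62),(75,90)],o1),pts([(357,27),(357,60)],o2)],.038)
print("front",f,np.linalg.norm(f[1]-f[0]),np.arctan2(*(f[0]-f[1])*[-1,1]))
print("rail outer",r,np.linalg.norm(r[2]-r[0]),np.arctan2(*(r[0]-r[2])*[-1,1]),np.arctan2(*(r[1]-r[3])*[-1,1]))
for n,p,o in (("left",[(124,320),(308,324),(306,451),(117,447)],o1),("mid",[(398,318),(584,318),(584,445),(390,445)],o1),("right",[(118,310),(297,299),(308,424),(125,434)],o2)):
    w=unproj(d,pts(p,o),.044); print(n,w.mean(0),np.linalg.norm(w[1]-w[0]),np.linalg.norm(w[2]-w[1]),[np.arctan2(*(w[a]-w[b])*[-1,1]).round(3) for a,b in((0,1),(3,2))])
pl=unproj(d,pts([(76,97),(305,91),(309,255),(78,263)],o1),.012);print("plate",pl)
w=unproj(d,pts([(334,338),(385,340),(384,457),(332,455)],o2),.026);print("wax",w.mean(0),w)
E
```

```text
front [[ 0.40042826  0.24634884]
 [ 0.41624389 -0.31156211]] 0.5581350774686411 0.02834035082645598
rail outer [[ 0.69794192  0.25342641]
 [ 0.67890908  0.2303726 ]
 [ 0.71375918 -0.30333418]
 [ 0.69147381 -0.30185503]] 0.5569852289423682 0.028401809307532336 0.02360342036883731
left [0.48685793 0.13839124] 0.11489114569328718 0.07871565692479884 [np.float64(-0.037), np.float64(-0.037)]
mid [ 0.48666539 -0.03240437] 0.11640868520841685 0.0789350967914298 [np.float64(-0.015), np.float64(-0.016)]
right [ 0.49327896 -0.19649337] 0.11292970467418038 0.07819968772949316 [np.float64(0.046), np.float64(0.038)]
plate [[0.68127787 0.23521571]
 [0.68322138 0.08423488]
 [0.57323883 0.0816757 ]
 [0.570234   0.23113542]]
wax [ 0.47414156 -0.29176968] [[ 0.51189244 -0.2784849 ]
 [ 0.51011298 -0.31091313]
 [ 0.43639638 -0.30515903]
 [ 0.43816444 -0.27252168]]
```

Positions check out: tin sizes came out at about 115x79 mm, board length 558 mm and yaw about 0.027 rad. The corner is at about (0.681, 0.2345). I'll push with half-open fingers so there are two contact points. First I'll turn the tool to the board's yaw and start moving towards the right tin.

Request:
{"method": "move_arm", "body": {"series": [[[0,0,0,0.5,0.5],[0,0,0,0.5,0.5],[0,0,0,0.5,0.5],[0,0,0,0.5,0.5],[0,0,0,0.5,0.5],[0,0,0,0.53,0.5],[-0.8,0,0.4,0,0.5],[-0.8,0,0.4,0,0.5],[-0.8,0,0.4,0,0.5],[-0.8,0,0.4,0,0.5],[-0.8,0,0.4,0,0.5],[-0.8,0,0.4,0,0.5]]]}}

```text
t: 1.2
tcp_pos: [0.2677, -0.4658, 0.2024]
tcp_rot: [0.507, -0.507, 0.493, -0.493]
ft_force: [0.7, -0.1, -0.0]
finger_gap: 0.0424
```

Request:
{"method": "move_arm", "body": {"series": [[[-0.8,0,0.4,0,0.5],[-0.8,0,0.4,0,0.5],[-0.8,0,0.4,0,0.5],[-0.8,0,0.4,0,0.5],[-0.8,0,0.4,0,0.5],[-0.8,0.4,0.4,0,0.5],[-0.8,0.4,0.4,0,0.5],[-0.8,0.4,0.4,0,0.5],[-0.8,0.4,0.4,0,0.5],[-0.8,0.4,0.4,0,0.5],[-0.8,0.4,0.4,0,0.5],[-0.8,0.4,0.4,0,0.5]]]}}

```text
t: 2.2
tcp_pos: [0.3813, -0.2227, 0.1321]
tcp_rot: [0.507, -0.507, 0.493, -0.493]
ft_force: [0.2, -0.8, -0.8]
finger_gap: 0.0428
```

Request:
{"method": "move_arm", "body": {"series": [[[-0.2,0.6,0.3,0,0.5],[-0.2,0.6,0.3,0,0.5],[-0.2,0.6,0.3,0,0.5],[-0.2,0.5,0.2,0,0.5],[0,0.5,0.2,0,0.5],[0,0,0,0,0.5],[0,0,0,0,0.5]]]}}

```text
t: 2.78
tcp_pos: [0.4127, -0.2027, 0.0623]
tcp_rot: [-0.507, 0.507, -0.494, 0.493]
ft_force: [-0.6, 0.0, 0.6]
finger_gap: 0.0426
```

```bash
python3 - <<'E'
from h import *
d=env.get_image("side"); crop(d,"pics/s1.png",250,450,100,250,4)
s=env.sense();print(s["t"],s["tcp_pos"],s["ft_force"])
print(proj(d,s["tcp_pos"]), (proj(d,s["tcp_pos"])-[250,100])*4)
E
```

```text
2.8333 [ 0.41284014 -0.20300977  0.06280106] [ 0.12565288 -0.4308539   0.63874007]
[[338.47499471 143.64665485]] [[353.89997885 174.58661942]]
```

View pics/s1.png

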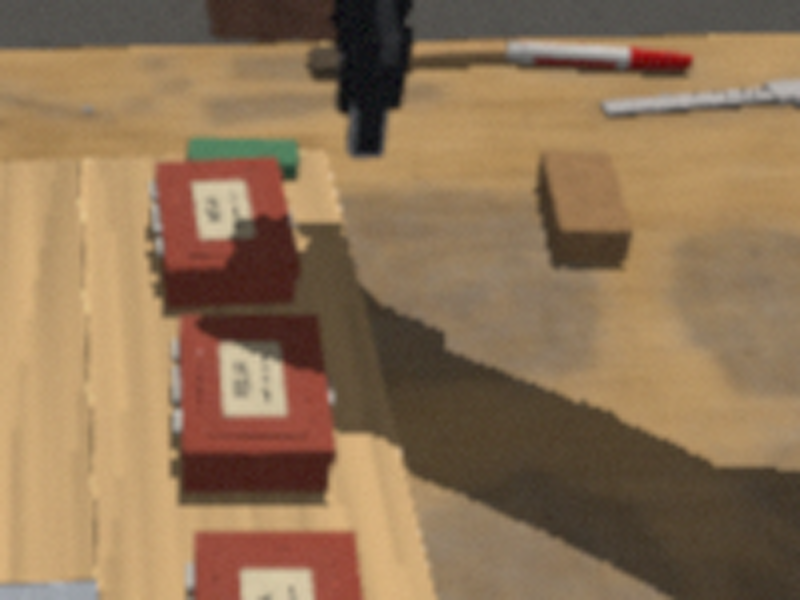

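The gripper stands in front of the right tin. Its near finger tip is at crop (367,155), so I'll work out its height.

```bash
python3 - <<'E'
from h import *
d=env.get_image("side")
for y in (-.18,-.165):
  for z in (.05,.06,.07,.08,.09): print(y,z,(proj(d,[.413,y,z])-[250,100])*4)
E
```

```text
-0.18 0.05 [[356.39818585 213.28611029]]
-0.18 0.06 [[357.72825019 199.6655957 ]]
-0.18 0.07 [[359.0763892  185.85998759]]
-0.18 0.08 [[360.44297383 171.86548722]]
-0.18 0.09 [[361.82838526 157.67819114]]
-0.165 0.05 [[359.34547199 227.5867193 ]]
-0.165 0.06 [[360.71053347 213.91137823]]
-0.165 0.07 [[362.09435421 200.0481047 ]]
-0.165 0.08 [[363.4973236  185.99299792]]
-0.165 0.09 [[364.91984185 171.74204842]]
```

```bash
python3 - <<'E'
from h import *
s=env.sense();print(s["t"],s["tcp_pos"])
d=env.get_image("side"); crop(d,"pics/s2.png",290,390,0,150,4)
d=env.get_image("top"); crop(d,"pics/t2.png",280,420,220,360,4)
print((proj(d,s["tcp_pos"])-[280,220])*4)
E
```

```text
2.8833 [ 0.41296255 -0.20322786  0.06310835]
[[314.19157602 234.34434792]]
```

View pics/s2.png

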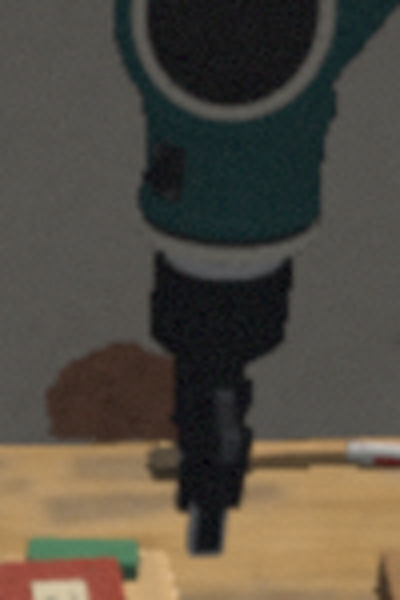

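View pics/t2.png

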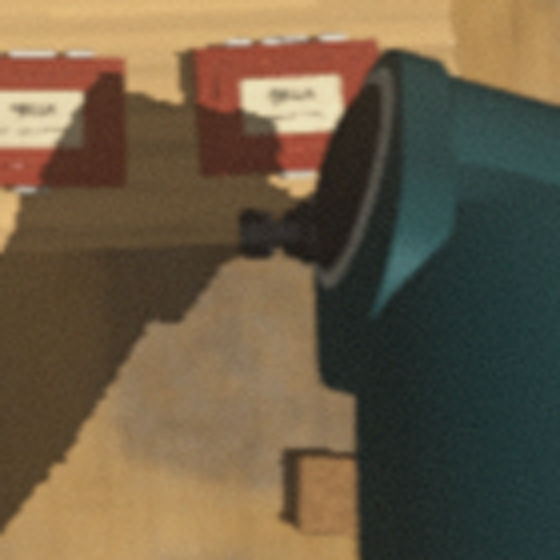

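```bash
python3 - <<'E'
from h import *
d=env.get_image("side");e=env.get_image("top")
s=env.sense();T=s["tcp_pos"]; R=rot(s);print(T,R.round(3))
k=0.0
# crop coordinates grids
for a in (-.036,-.021,.021,.036):
  for b in (-.011,.011):
    for c in (.008,-.005,-.03,-.05):
      X=T+R@[a,c,b]
      print(a,b,c,((proj(d,X)-[290,0])*4).round()[0],((proj(e,X)-[280,220])*4).round()[0])
E
```

```text
[ 0.41311161 -0.2032418   0.06308518] [[ 0.026  0.001  1.   ]
 [-1.    -0.     0.026]
 [ 0.001 -1.     0.001]]
-0.036 -0.011 0.008 [219. 618.] [254. 255.]
-0.036 -0.011 -0.005 [221. 600.] [257. 255.]
-0.036 -0.011 -0.03 [225. 565.] [264. 254.]
-0.036 -0.011 -0.05 [228. 535.] [270. 254.]
-0.036 0.011 0.008 [183. 619.] [251. 219.]
-0.036 0.011 -0.005 [184. 601.] [255. 218.]
-0.036 0.011 -0.03 [188. 566.] [262. 216.]
-0.036 0.011 -0.05 [190. 537.] [267. 215.]
-0.021 -0.011 0.008 [215. 604.] [279. 254.]
-0.021 -0.011 -0.005 [217. 586.] [282. 254.]
-0.021 -0.011 -0.03 [221. 551.] [290. 253.]
-0.021 -0.011 -0.05 [224. 522.] [296. 253.]
-0.021 0.011 0.008 [179. 605.] [276. 218.]
-0.021 0.011 -0.005 [181. 587.] [280. 217.]
-0.021 0.011 -0.03 [184. 552.] [287. 215.]
-0.021 0.011 -0.05 [187. 523.] [293. 214.]
0.021 -0.011 0.008 [205. 565.] [347. 251.]
0.021 -0.011 -0.005 [207. 548.] [352. 251.]
0.021 -0.011 -0.03 [210. 513.] [362. 250.]
0.021 -0.011 -0.05 [213. 484.] [369. 250.]
0.021 0.011 0.008 [170. 567.] [345. 215.]
0.021 0.011 -0.005 [172. 549.] [349. 214.]
0.021 0.011 -0.03 [175. 514.] [358. 212.]
0.021 0.011 -0.05 [177. 486.] [366. 211.]
0.036 -0.011 0.008 [202. 552.] [372. 250.]
0.036 -0.011 -0.005 [203. 535.] [377. 250.]
0.036 -0.011 -0.03 [207. 500.] [387. 249.]
0.036 -0.011 -0.05 [209. 472.] [395. 249.]
0.036 0.011 0.008 [167. 554.] [369. 214.]
0.036 0.011 -0.005 [169. 536.] [374. 213.]
0.036 0.011 -0.03 [171. 501.] [384. 211.]
0.036 0.011 -0.05 [174. 473.] [392. 210.]
```

```bash
python3 - <<'E'
from h import *
d=env.get_image("side")
f=d["frame"].copy()
c=np.array([.681,.2345]);th=.028
x=np.array([np.cos(th),np.sin(th)]);y=np.array([-np.sin(th),np.cos(th)])
for a,b,z in [(0,0,.012),(-.11,0,.012),(-.11,-.15,.012),(0,-.15,.012),(-.28,.02,.012),(-.28,-.54,.012),(.02,.02,.038),(.02,-.54,.038)]:
    p=proj(d,np.r_[c+a*x+b*y,z])[0].round().astype(int); cv2.circle(f,tuple(map(int,p)),2,(255,0,255),1)
cv2.imwrite("pics/s3.png",cv2.resize(f[100:340,190:450,::-1],None,fx=2.4,fy=2.4))
E
```

```text
(no output)
```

View pics/s3.png

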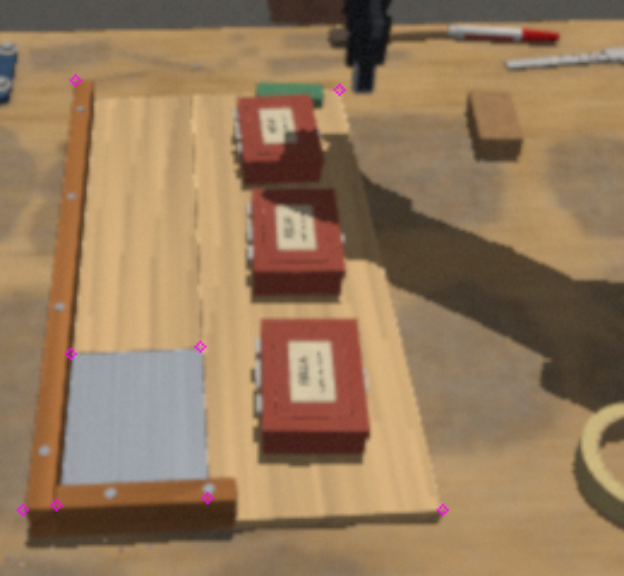

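The picture and the stated tip length disagree: the tip looks about 30 mm higher than stated. I'll go down to TCP z of about 0.032, which is safe either way, and look again.

Request:
{"method": "move_arm", "body": {"series": [[[-0.1,0.3,0,0,0.5],[-0.1,0.3,0,0,0.5],[-0.1,0.3,0,0,0.5],[0,0.3,0,0,0.5],[0,0,0,0,0.5],[0,0,0,0,0.5]]]}}

```text
t: 3.63
tcp_pos: [0.4125, -0.1951, 0.0318]
tcp_rot: [-0.507, 0.507, -0.494, 0.493]
ft_force: [-0.9, 0.3, 0.2]
finger_gap: 0.0428
```

```bash
python3 - <<'E'
from h import *
s=env.sense();print(s["t"],s["tcp_pos"],s["ft_force"])
d=env.get_image("side"); crop(d,"pics/s4.png",290,390,60,180,5)
for a in(-.036,-.021,.021): print((proj(d,s["tcp_pos"]+rot(s)@[a,.008,0])-[290,60])*5)
E
```

```text
3.6333 [ 0.41246697 -0.19514866  0.03184076] [-0.89345141  0.32655905  0.18834232]
[[249.31463074 535.15335657]]
[[244.86743507 517.00199538]]
[[232.91362249 468.21215432]]
```

View pics/s4.png

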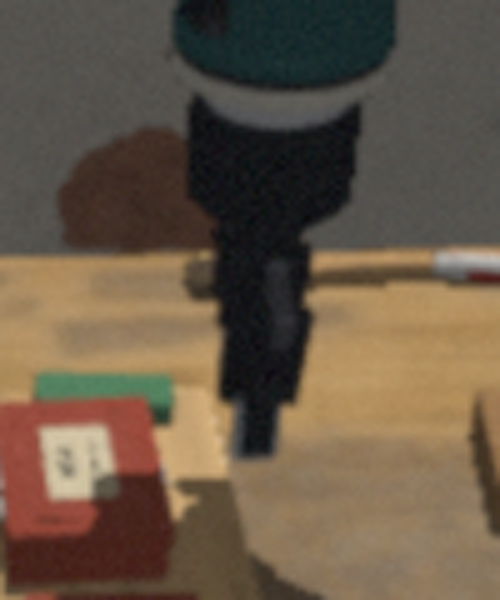

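Request:
{"method": "move_arm", "body": {"series": [[[0,0,-0.5,0,0.5],[0,0,-0.6,0,0.5],[0,0.2,0,0,0.5],[0,0.2,0,0,0.5],[0,0.2,0,0,0.5],[0,0.1,0,0,0.5],[0,0,0,0,0.5],[0,0,0,0,0.5]]]}}

```text
t: 4.35
tcp_pos: [0.3855, -0.196, 0.0148]
tcp_rot: [-0.507, 0.507, -0.493, 0.493]
ft_force: [-0.2, 0.4, -0.2]
finger_gap: 0.0425
```

```bash
python3 - <<'E'
from h import *
s=env.sense();print(s["t"],s["tcp_pos"],s["ft_force"])
d=env.get_image("side"); crop(d,"pics/s5.png",290,390,60,180,5)
for a in(-.036,-.021,.021): print((proj(d,s["tcp_pos"]+rot(s)@[a,.008,0])-[290,60])*5)
e=env.get_image("top"); crop(e,"pics/t5.png",280,420,220,360,4)
for a in(-.036,-.021,.021): print((proj(e,s["tcp_pos"]+rot(s)@[a,.008,0])-[280,220])*4)
E
```

```text
4.35 [ 0.38552059 -0.19596239  0.01475717] [-0.15192155  0.44215238 -0.20087231]
[[300.55946369 560.77894138]]
[[295.61356371 542.55871659]]
[[282.31276133 493.55982662]]
[[230.72006748 283.40015886]]
[[254.35385703 282.35551456]]
[[320.47046805 279.43307421]]
```

View pics/s5.png

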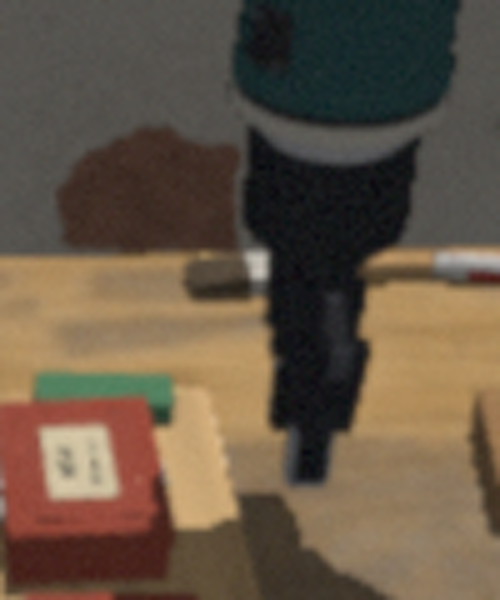

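View pics/t5.png

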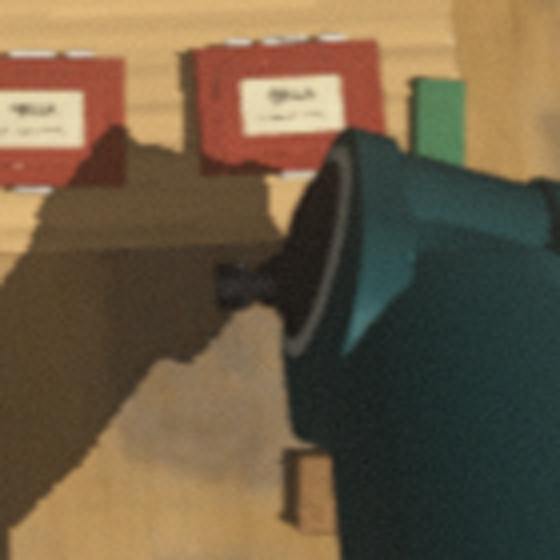

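Request:
{"method": "move_arm", "body": {"series": [[[0,0.1,0,0,0.5],[0,0.1,0,0,0.5],[0,0.1,0,0,0.5],[0,0,0,0,0.5]]]}}

```text
t: 4.78
tcp_pos: [0.3851, -0.196, 0.007]
tcp_rot: [-0.507, 0.507, -0.494, 0.493]
ft_force: [-0.5, -0.6, -0.0]
finger_gap: 0.0423
```

Request:
{"method": "move_arm", "body": {"series": [[[0,0.1,0,0,0.5],[0,0.1,0,0,0.5],[0,0.1,0,0,0.5],[0,0,0,0,0.5]]]}}

```text
t: 5.12
tcp_pos: [0.3851, -0.196, -0.0005]
tcp_rot: [-0.507, 0.507, -0.494, 0.493]
ft_force: [0.1, 0.7, 0.3]
finger_gap: 0.0426
```

Request:
{"method": "move_arm", "body": {"series": [[[0,0.1,0,0,0.5],[0,0.1,0,0,0.5],[0,0.1,0,0,0.5],[0,0,0,0,0.5]]]}}

```text
t: 5.45
tcp_pos: [0.3851, -0.196, -0.008]
tcp_rot: [-0.507, 0.507, -0.494, 0.493]
ft_force: [-0.4, 0.4, 0.1]
finger_gap: 0.0426
```

```bash
python3 - <<'E'
from h import *
s=env.sense();print(s["t"],s["tcp_pos"],s["ft_force"])
d=env.get_image("side"); crop(d,"pics/s6.png",290,390,60,180,5)
E
```

```text
5.45 [ 0.38507603 -0.19601859 -0.00800597] [-0.39105521  0.40920937  0.08900318]
```

View pics/s6.png

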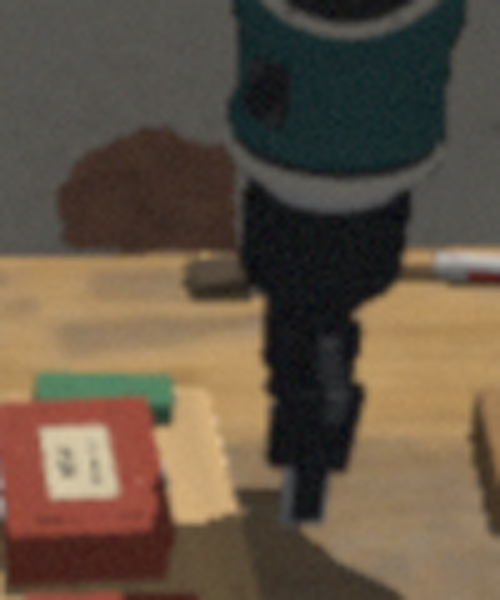

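Request:
{"method": "move_arm", "body": {"series": [[[0,0.1,0,0,0.5],[0,0.1,0,0,0.5],[0,0.1,0,0,0.5],[0,0.1,0,0,0.5],[0,0,0,0,0.5]]]}}

```text
t: 5.92
tcp_pos: [0.3851, -0.196, -0.018]
tcp_rot: [-0.507, 0.507, -0.494, 0.493]
ft_force: [-0.0, 0.5, -0.1]
finger_gap: 0.043
```

Request:
{"method": "move_arm", "body": {"series": [[[0,0.1,0,0,0.5],[0,0.1,0,0,0.5],[0,0,0,0,0.5]]]}}

```text
t: 6.17
tcp_pos: [0.3851, -0.196, -0.0229]
tcp_rot: [-0.507, 0.507, -0.494, 0.493]
ft_force: [0.1, 0.2, 0.6]
finger_gap: 0.043
```

```bash
python3 - <<'E'
from h import *
s=env.sense();print(s["t"],s["tcp_pos"],s["ft_force"])
d=env.get_image("side"); crop(d,"pics/s7.png",290,390,60,180,5)
E
```

```text
6.1667 [ 0.38510332 -0.19602147 -0.02294893] [0.06490641 0.23601292 0.62373861]
```

View pics/s7.png

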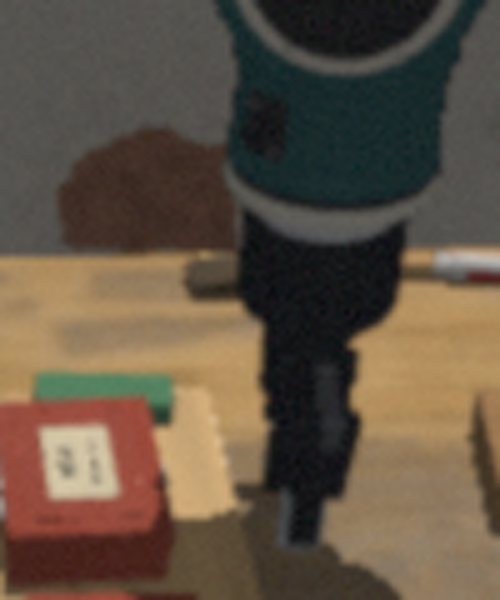

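Request:
{"method": "move_arm", "body": {"series": [[[0,0.1,0,0,0.5],[0,0,0,0,0.5]]]}}

```text
t: 6.38
tcp_pos: [0.3852, -0.1961, -0.0253]
tcp_rot: [-0.507, 0.507, -0.493, 0.493]
ft_force: [-0.8, -0.1, -0.6]
finger_gap: 0.0426
```

Request:
{"method": "move_arm", "body": {"series": [[[0,0.1,0,0,0.5],[0,0,0,0,0.5]]]}}

```text
t: 6.55
tcp_pos: [0.3852, -0.196, -0.0278]
tcp_rot: [-0.507, 0.507, -0.493, 0.493]
ft_force: [-0.7, 0.0, -0.2]
finger_gap: 0.0426
```

Request:
{"method": "move_arm", "body": {"series": [[[0,0.1,0,0,0.5],[0,0,0,0,0.5]]]}}

```text
t: 6.72
tcp_pos: [0.3852, -0.1961, -0.0304]
tcp_rot: [-0.507, 0.507, -0.493, 0.493]
ft_force: [-0.2, 1.3, -0.6]
finger_gap: 0.0426
```

Request:
{"method": "move_arm", "body": {"series": [[[0,0.1,0,0,0.5],[0,0,0,0,0.5]]]}}

```text
t: 6.88
tcp_pos: [0.3854, -0.1962, -0.0309]
tcp_rot: [-0.506, 0.507, -0.493, 0.493]
ft_force: [-15.4, 7.5, 64.4]
finger_gap: 0.0431
```

Table contact came at TCP z = −0.0304, so at this opening the tips really stand about 30 mm above the reported TCP, which agrees with the camera. I'll raise so the tips sit at z of about 0.020, then approach the right tin.

Request:
{"method": "move_arm", "body": {"series": [[[0,-0.5,0,0,0.5],[0,-0.4,0,0,0.5],[0,0,0.5,0,0.5],[0,0,0.5,0,0.5],[0,0,0.5,0,0.5],[0,0,0.4,0,0.5],[0,0,0,0,0.5],[0,0,0,0,0.5]]]}}

```text
t: 7.55
tcp_pos: [0.4327, -0.1947, -0.0102]
tcp_rot: [-0.507, 0.507, -0.493, 0.493]
ft_force: [0.1, -0.6, -0.4]
finger_gap: 0.0426
```

Request:
{"method": "move_arm", "body": {"series": [[[0,0,0.15,0,0.5],[0,0,0.15,0,0.5]]]}}

```text
t: 7.72
tcp_pos: [0.4398, -0.1948, -0.0101]
tcp_rot: [-0.506, 0.507, -0.494, 0.493]
ft_force: [-0.5, 0.1, 0.4]
finger_gap: 0.0429
```

Request:
{"method": "move_arm", "body": {"series": [[[0,0,0.15,0,0.5],[0,0,0.15,0,0.5]]]}}

```text
t: 7.88
tcp_pos: [0.4479, -0.1945, -0.01]
tcp_rot: [-0.506, 0.507, -0.493, 0.493]
ft_force: [-1.1, 0.5, 0.5]
finger_gap: 0.0428
```

Request:
{"method": "move_arm", "body": {"series": [[[0,0,0.15,0,0.5]]]}}

```text
t: 7.97
tcp_pos: [0.4517, -0.1944, -0.0101]
tcp_rot: [-0.506, 0.507, -0.493, 0.493]
ft_force: [-1.4, -0.2, 1.4]
finger_gap: 0.0426
```

Request:
{"method": "move_arm", "body": {"series": [[[0,0,0.15,0,0.5]]]}}

```text
t: 8.05
tcp_pos: [0.4555, -0.1943, -0.01]
tcp_rot: [-0.507, 0.507, -0.493, 0.493]
ft_force: [-1.8, -0.2, 1.0]
finger_gap: 0.0427
```

Request:
{"method": "move_arm", "body": {"series": [[[0,0,0.15,0,0.5]]]}}

```text
t: 8.13
tcp_pos: [0.4593, -0.1942, -0.01]
tcp_rot: [-0.507, 0.507, -0.493, 0.493]
ft_force: [-0.5, -0.3, 1.2]
finger_gap: 0.0426
```

```bash
python3 - <<'E'
from h import *
d=env.get_image("side"); crop(d,"pics/s8.png",250,400,80,200,5)
E
```

```text
(no output)
```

View pics/s8.png

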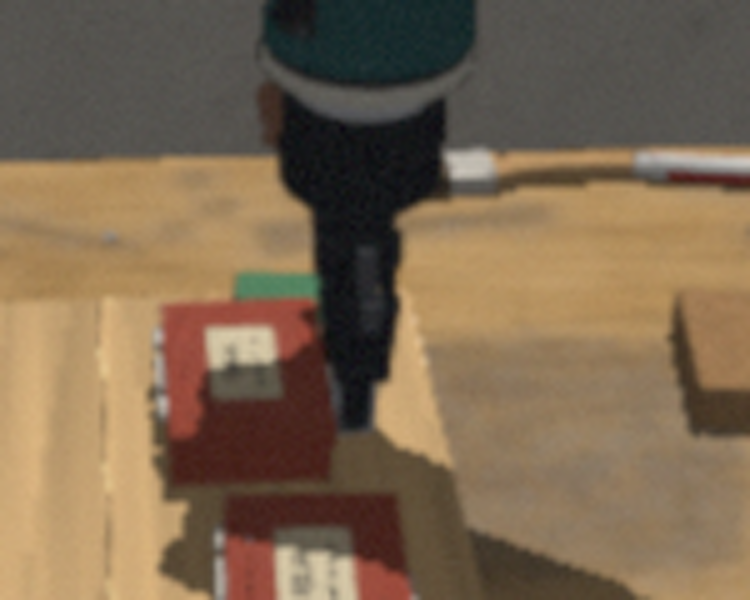

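The side view shows the fingers touching the front face of the right tin, which has slid. The force was only 1–1.8 N, so the right tin is empty. The middle one is next.

Request:
{"method": "move_arm", "body": {"series": [[[0,0,-0.6,0,0.5],[0,0,-0.6,0,0.5],[0,0,-0.6,0,0.5],[-0.7,0,0,0,0.5],[-1,0,0,0,0.5],[-1,0,0,0,0.5],[-1,0,0,0,0.5],[-1,0,0,0,0.5],[-1,0,0,0,0.5],[-0.7,0,0,0,0.5],[0,0,0,0,0.5],[0,0,0,0,0.5]]]}}

```text
t: 9.18
tcp_pos: [0.4101, -0.0348, -0.0099]
tcp_rot: [0.507, -0.507, 0.493, -0.493]
ft_force: [0.2, -0.7, -0.5]
finger_gap: 0.0425
```

Request:
{"method": "move_arm", "body": {"series": [[[0,0,0.2,0,0.5],[0,0,0.2,0,0.5],[0,0,0.2,0,0.5],[0,0,0.2,0,0.5]]]}}

```text
t: 9.52
tcp_pos: [0.4306, -0.0355, -0.01]
tcp_rot: [0.506, -0.506, 0.494, -0.494]
ft_force: [-0.1, -0.6, 0.1]
finger_gap: 0.0426
```

Request:
{"method": "move_arm", "body": {"series": [[[0,0,0.15,0,0.5],[0,0,0.15,0,0.5]]]}}

```text
t: 9.68
tcp_pos: [0.4369, -0.0352, -0.0103]
tcp_rot: [-0.506, 0.507, -0.494, 0.493]
ft_force: [-7.1, -2.5, 4.9]
finger_gap: 0.0427
```

Request:
{"method": "move_arm", "body": {"series": [[[0,0,0.15,0,0.5],[0,0,0.15,0,0.5]]]}}

```text
t: 9.85
tcp_pos: [0.4438, -0.0349, -0.0104]
tcp_rot: [-0.506, 0.507, -0.494, 0.493]
ft_force: [-7.5, -0.7, 4.2]
finger_gap: 0.0428
```

Request:
{"method": "move_arm", "body": {"series": [[[0,0,0.15,0,0.5]]]}}

```text
t: 9.93
tcp_pos: [0.4475, -0.0347, -0.0104]
tcp_rot: [-0.506, 0.507, -0.494, 0.493]
ft_force: [-7.4, -0.1, 4.1]
finger_gap: 0.0426
```

The middle tin takes a steady 7.4 N, so it's the full one. I'll push it back towards the rail.

Request:
{"method": "move_arm", "body": {"series": [[[0,0,0.25,0,0.5],[0,0,0.25,0,0.5],[0,0,0.25,0,0.5],[0,0,0.25,0,0.5],[0,0,0.25,0,0.5],[0,0,0.25,0,0.5],[0,0,0.25,0,0.5],[0,0,0.25,0,0.5],[0,0,0.25,0,0.5],[0,0,0.25,0,0.5]]]}}

```text
t: 10.77
tcp_pos: [0.5101, -0.0329, -0.0104]
tcp_rot: [-0.506, 0.507, -0.494, 0.493]
ft_force: [-8.0, -1.1, 6.1]
finger_gap: 0.0424
```

```bash
python3 - <<'E'
from h import *
s=env.sense();print(s["t"],s["tcp_pos"],s["ft_force"])
d=env.get_image("side"); crop(d,"pics/s9.png",180,380,100,250,4)
E
```

```text
10.7667 [ 0.51009029 -0.03294165 -0.01037101] [-7.98194713 -1.10202383  6.11660877]
```

View pics/s9.png

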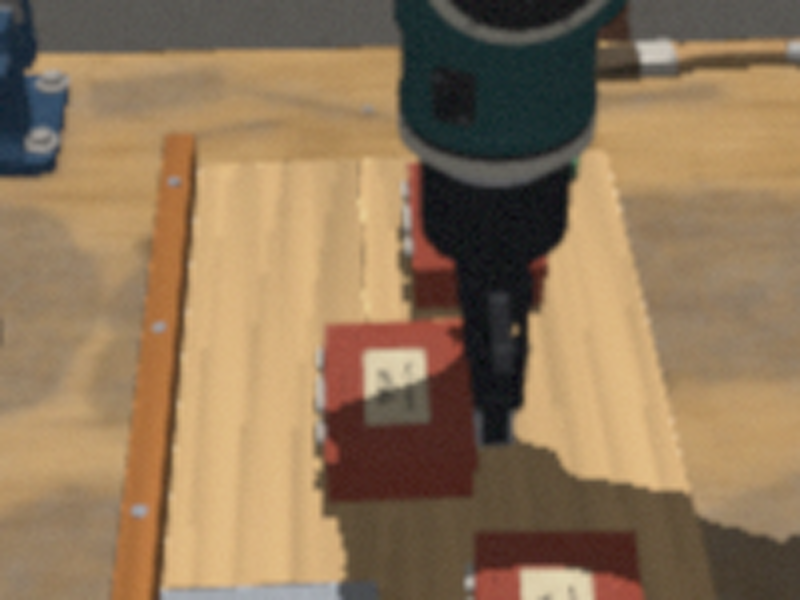

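The middle tin is sliding straight and flat, its body at crop (325–475, 325–500), with about 80 mm left to the rail.

Request:
{"method": "move_arm", "body": {"series": [[[0,0,0.25,0,0.5],[0,0,0.25,0,0.5],[0,0,0.25,0,0.5],[0,0,0.25,0,0.5],[0,0,0.25,0,0.5],[0,0,0.25,0,0.5],[0,0,0.25,0,0.5],[0,0,0.25,0,0.5],[0,0,0.25,0,0.5],[0,0,0.25,0,0.5],[0,0,0.25,0,0.5],[0,0,0.1,0,0.5]]]}}

```text
t: 11.82
tcp_pos: [0.5821, -0.031, -0.0104]
tcp_rot: [-0.506, 0.507, -0.494, 0.493]
ft_force: [-6.7, -0.7, 2.0]
finger_gap: 0.0425
```

Request:
{"method": "move_arm", "body": {"series": [[[0,0,0.1,0,0.5],[0,0,0.1,0,0.5]]]}}

```text
t: 11.98
tcp_pos: [0.5864, -0.0308, -0.0104]
tcp_rot: [-0.506, 0.507, -0.494, 0.493]
ft_force: [-6.2, -0.1, 2.0]
finger_gap: 0.0424
```

Request:
{"method": "move_arm", "body": {"series": [[[0,0,0.1,0,0.5]]]}}

```text
t: 12.07
tcp_pos: [0.5889, -0.0308, -0.0104]
tcp_rot: [-0.506, 0.507, -0.494, 0.493]
ft_force: [-5.8, 0.1, 1.7]
finger_gap: 0.0428
```

Request:
{"method": "move_arm", "body": {"series": [[[0,0,0.1,0,0.5]]]}}

```text
t: 12.15
tcp_pos: [0.5914, -0.0308, -0.0104]
tcp_rot: [-0.506, 0.507, -0.494, 0.493]
ft_force: [-6.3, -0.6, 1.8]
finger_gap: 0.043
```

Request:
{"method": "move_arm", "body": {"series": [[[0,0,0.1,0,0.5]]]}}

```text
t: 12.23
tcp_pos: [0.5939, -0.0307, -0.0104]
tcp_rot: [-0.506, 0.507, -0.494, 0.493]
ft_force: [-6.5, 0.0, 2.9]
finger_gap: 0.0429
```

Request:
{"method": "move_arm", "body": {"series": [[[0,0,0.08,0,0.5]]]}}

```text
t: 12.32
tcp_pos: [0.5952, -0.0308, -0.0105]
tcp_rot: [-0.506, 0.507, -0.494, 0.493]
ft_force: [-23.6, -0.8, 14.8]
finger_gap: 0.0426
```

The rail stopped the tin exactly where I predicted. I'll retract, raise and check the wrist joint before turning 90°.

Request:
{"method": "move_arm", "body": {"series": [[[0,0,-0.3,0,0.5],[0,0,-0.6,0,0.5],[0,0,-0.6,0,0.5],[0,-1,-0.2,0,0.5],[0,-1,0,0,0.5],[0,-1,0,0,0.5],[0,-1,0,0,0.5],[0,0,0,0,0.5]]]}}

```text
t: 12.98
tcp_pos: [0.5566, -0.0317, 0.0945]
tcp_rot: [0.508, -0.505, 0.492, -0.495]
ft_force: [-0.1, -0.1, 0.5]
finger_gap: 0.0429
```

```bash
python3 - <<'E'
from h import *
s=env.sense();print(s["t"],s["tcp_pos"],s["ft_force"],s["q"].round(2))
d=env.get_image("top"); crop(d,"pics/t10.png",165,365,155,295,4)
E
```

```text
12.9833 [ 0.55662184 -0.03169892  0.09449956] [-0.05392801 -0.07474854  0.54925432] [ 0.16  0.43 -0.2   1.88  0.11  0.84 -1.64]
```

View pics/t10.png

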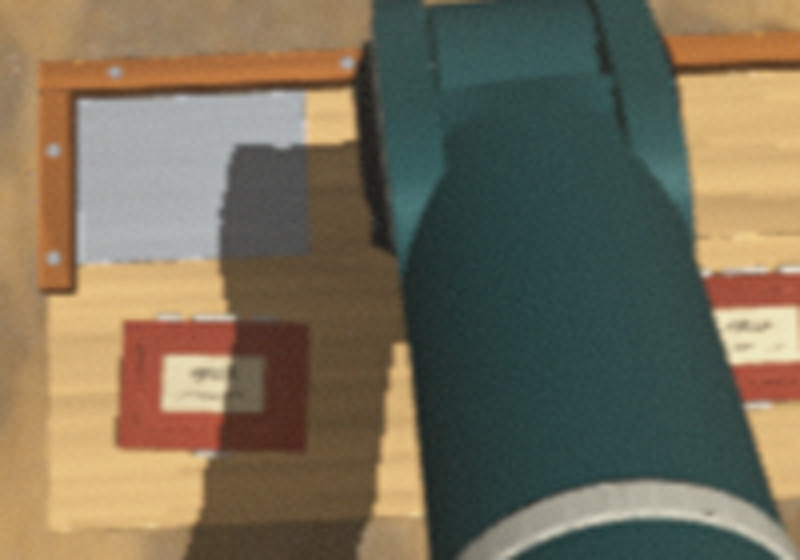

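Request:
{"method": "move_arm", "body": {"series": [[[0.86,0,0.82,0,0.5],[0.86,0,0.82,0,0.5],[0.86,0,0.82,0,0.5],[0.86,0,0.82,0,0.5],[0,0,0,-1,0.5],[0,0,0,-1,0.5],[0,0,0,-1,0.5],[0,0,0,-1,0.5],[0,0,0,-1,0.5],[0,0,0,-1,0.5],[0,0,0,-1,0.5],[0,0,0,-1,0.5]]]}}

```text
t: 14.03
tcp_pos: [0.6381, -0.1153, 0.0887]
tcp_rot: [0.664, -0.664, 0.243, -0.243]
ft_force: [0.5, -0.3, -0.2]
finger_gap: 0.0427
```

Request:
{"method": "move_arm", "body": {"series": [[[0,0,0,-1,0.5],[0,0,0,-1,0.5],[0,0,0,-1,0.5],[0,0,0,-1,0.5],[0,0,0,-1,0.5],[0,0,0,-1,0.5],[0,0,0,-1,0.5],[0,0,0,0,0.5],[0,0,0,0,0.5]]]}}

```text
t: 14.78
tcp_pos: [0.6381, -0.1154, 0.089]
tcp_rot: [0.707, -0.707, -0.008, 0.008]
ft_force: [0.5, -0.5, 0.4]
finger_gap: 0.0431
```

```bash
python3 - <<'E'
from h import *
s=env.sense();print(s["t"],s["tcp_pos"],s["ft_force"],s["q"].round(2));print(rot(s).round(3))
d=env.get_image("side"); crop(d,"pics/s11.png",180,380,90,240,4)
E
```

```text
14.7833 [ 0.63812389 -0.11544867  0.08904257] [ 0.54562959 -0.47526947  0.44276119] [ 0.51  0.64 -0.53  1.63  0.37  0.98 -0.12]
[[ 1.    -0.001 -0.023]
 [ 0.023  0.001  1.   ]
 [-0.001 -1.     0.001]]
```

View pics/s11.png

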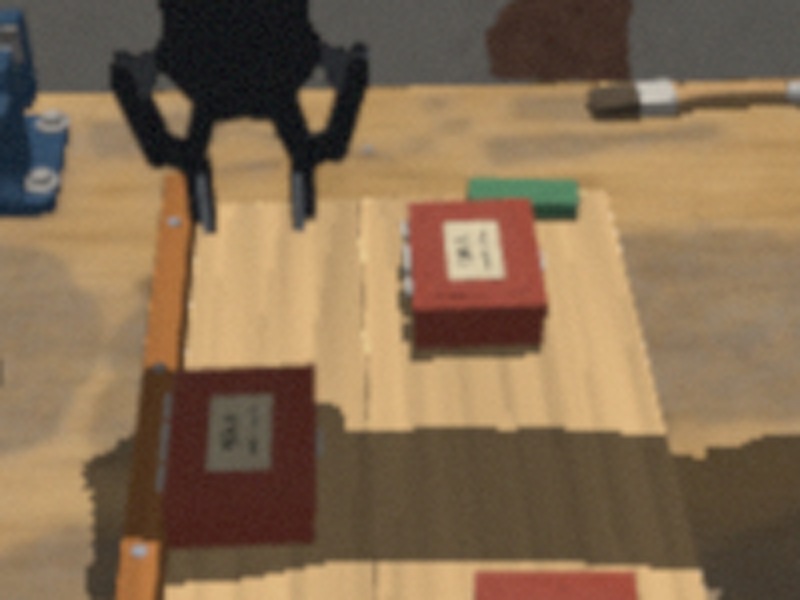

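The full tin is flush at the rail, at crop (165–315, 365–545). The fingers stand off its right end, straddling its centre line, so I'll descend and push along the rail.

Request:
{"method": "move_arm", "body": {"series": [[[0,0.8,0,0,0.5],[0,0.8,0,0,0.5],[0,0.8,0,0,0.5],[0,0.8,0,0,0.5],[0,0.5,0,0,0.5],[0,0.28,0,0,0.5],[0,0,0,0,0.5],[0,0,0,0,0.5]]]}}

```text
t: 15.5
tcp_pos: [0.6388, -0.1153, -0.0091]
tcp_rot: [0.707, -0.707, -0.009, 0.009]
ft_force: [-0.3, 0.2, -0.5]
finger_gap: 0.0426
```

Request:
{"method": "move_arm", "body": {"series": [[[0,0,0.2,0,0.5],[0,0,0.2,0,0.5],[0,0,0.2,0,0.5],[0,0,0.2,0,0.5],[0,0,0.2,0,0.5]]]}}

```text
t: 15.92
tcp_pos: [0.638, -0.0913, -0.0089]
tcp_rot: [-0.706, 0.708, 0.009, -0.009]
ft_force: [-2.2, -9.3, 4.6]
finger_gap: 0.043
```

Request:
{"method": "move_arm", "body": {"series": [[[0,0,0.25,0,0.5],[0,0,0.25,0,0.5],[0,0,0.25,0,0.5],[0,0,0.25,0,0.5],[0,0,0.25,0,0.5],[0,0,0.25,0,0.5],[0,0,0.25,0,0.5],[0,0,0.25,0,0.5],[0,0,0.25,0,0.5],[0,0,0.25,0,0.5]]]}}

```text
t: 16.75
tcp_pos: [0.6363, -0.0295, -0.009]
tcp_rot: [-0.706, 0.708, 0.009, -0.009]
ft_force: [-3.3, -11.3, 6.2]
finger_gap: 0.0431
```

```bash
python3 - <<'E'
from h import *
s=env.sense();print(s["t"],s["tcp_pos"],s["ft_force"])
d=env.get_image("side"); crop(d,"pics/s12.png",180,380,120,320,3)
E
```

```text
16.75 [ 0.63625467 -0.02945195 -0.00895112] [ -3.30870576 -11.31347166   6.21677262]
```

View pics/s12.png

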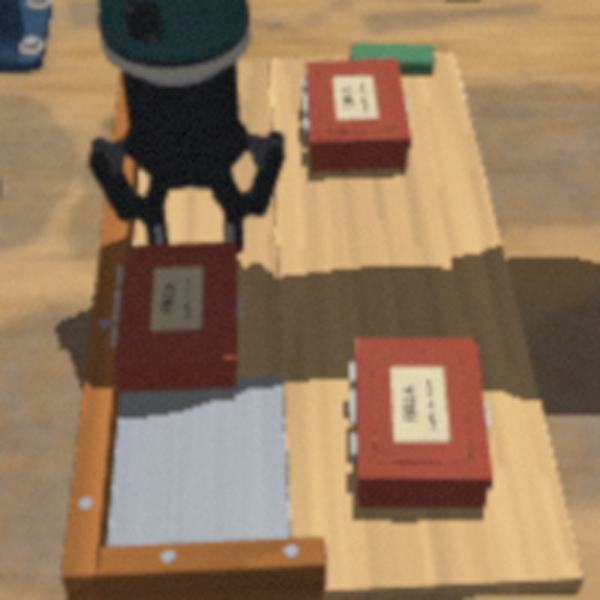

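The tin is sliding straight along the rail and is just at the plate's edge.

Request:
{"method": "move_arm", "body": {"series": [[[0,0,0.25,0,0.5],[0,0,0.25,0,0.5],[0,0,0.25,0,0.5],[0,0,0.25,0,0.5],[0,0,0.25,0,0.5],[0,0,0.25,0,0.5],[0,0,0.25,0,0.5],[0,0,0.25,0,0.5],[0,0,0.25,0,0.5],[0,0,0.25,0,0.5]]]}}

```text
t: 17.63
tcp_pos: [0.6345, 0.0333, -0.0091]
tcp_rot: [-0.706, 0.708, 0.009, -0.009]
ft_force: [-2.9, -9.9, 5.5]
finger_gap: 0.0428
```

Request:
{"method": "move_arm", "body": {"series": [[[0,0,0.25,0,0.5],[0,0,0.25,0,0.5],[0,0,0.25,0,0.5],[0,0,0.25,0,0.5],[0,0,0.25,0,0.5],[0,0,0.25,0,0.5],[0,0,0.25,0,0.5],[0,0,0.2,0,0.5],[0,0,0.2,0,0.5],[0,0,0.1,0,0.5]]]}}

```text
t: 18.47
tcp_pos: [0.6329, 0.0909, -0.0094]
tcp_rot: [-0.707, 0.707, 0.009, -0.009]
ft_force: [0.4, -5.7, 1.2]
finger_gap: 0.0427
```

```bash
python3 - <<'E'
from h import *
s=env.sense();print(s["t"],s["tcp_pos"],s["ft_force"])
d=env.get_image("side"); crop(d,"pics/s13.png",180,380,120,320,3)
E
```

```text
18.4667 [ 0.63286113  0.09088672 -0.00938729] [ 0.38316198 -5.72581987  1.1782835 ]
```

View pics/s13.png

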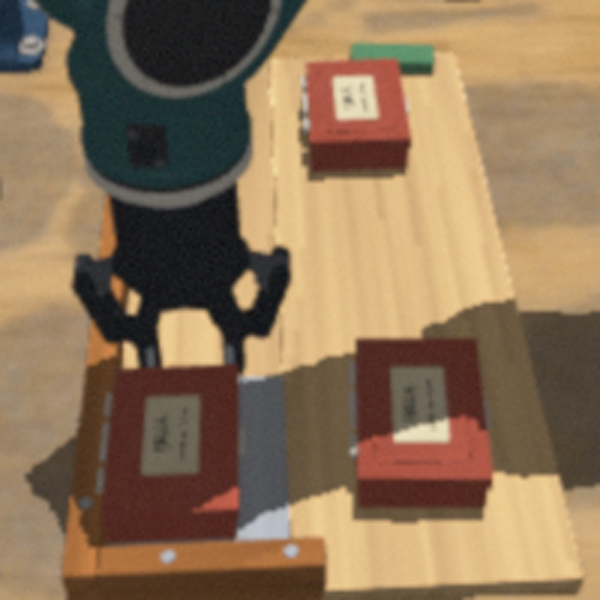

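The tin is nearly in the corner. Small steps now until the stop is felt.

Request:
{"method": "move_arm", "body": {"series": [[[0,0,0.1,0,0.5],[0,0,0.1,0,0.5]]]}}

```text
t: 18.68
tcp_pos: [0.6329, 0.0946, -0.0094]
tcp_rot: [-0.707, 0.708, 0.009, -0.009]
ft_force: [-3.0, -8.7, 4.0]
finger_gap: 0.0424
```

Request:
{"method": "move_arm", "body": {"series": [[[0,0,0.1,0,0.5],[0,0,0.1,0,0.5]]]}}

```text
t: 18.85
tcp_pos: [0.6327, 0.0996, -0.0094]
tcp_rot: [-0.707, 0.708, 0.009, -0.009]
ft_force: [-1.7, -8.5, 3.6]
finger_gap: 0.0426
```

Request:
{"method": "move_arm", "body": {"series": [[[0,0,0.1,0,0.5]]]}}

```text
t: 18.93
tcp_pos: [0.6327, 0.1021, -0.0094]
tcp_rot: [-0.706, 0.708, 0.009, -0.009]
ft_force: [-1.2, -8.4, 3.1]
finger_gap: 0.0427
```

Request:
{"method": "move_arm", "body": {"series": [[[0,0,0.08,0,0.5]]]}}

```text
t: 19.02
tcp_pos: [0.6326, 0.1042, -0.0094]
tcp_rot: [-0.707, 0.708, 0.009, -0.009]
ft_force: [-2.8, -8.3, 3.1]
finger_gap: 0.0427
```

Request:
{"method": "move_arm", "body": {"series": [[[0,0,0.08,0,0.5]]]}}

```text
t: 19.1
tcp_pos: [0.6325, 0.1061, -0.0094]
tcp_rot: [-0.707, 0.708, 0.009, -0.009]
ft_force: [-2.4, -8.7, 3.7]
finger_gap: 0.0428
```

Request:
{"method": "move_arm", "body": {"series": [[[0,0,0.06,0,0.5]]]}}

```text
t: 19.18
tcp_pos: [0.6325, 0.1077, -0.0094]
tcp_rot: [-0.707, 0.708, 0.009, -0.009]
ft_force: [-1.6, -13.0, 3.4]
finger_gap: 0.0427
```

Request:
{"method": "move_arm", "body": {"series": [[[0,0,0.05,0,0.5]]]}}

```text
t: 19.27
tcp_pos: [0.6325, 0.1076, -0.0095]
tcp_rot: [-0.706, 0.708, 0.009, -0.009]
ft_force: [-3.5, -18.9, 7.7]
finger_gap: 0.0428
```

The end stop is felt, with force rising and no further motion. I'll retract, raise and move clear.

Request:
{"method": "move_arm", "body": {"series": [[[0,0,-0.3,0,0.5],[0,0,-0.6,0,0.5],[0,0,-0.6,0,0.5],[0,-1,0,0,0.5],[0,-1,0,0,0.5],[0,-1,0,0,0.5],[0,-1,0,0,0.5],[0,-1,-1,0,0.5],[0,-1,-1,0,0.5],[0,-0.5,-1,0,0.5],[0,0,-1,0,0.5],[0,0,-1,0,0.5]]]}}

```text
t: 20.27
tcp_pos: [0.6371, -0.0552, 0.1541]
tcp_rot: [-0.707, 0.707, 0.01, -0.008]
ft_force: [0.0, 0.1, -0.5]
finger_gap: 0.0426
```

Request:
{"method": "move_arm", "body": {"series": [[[-0.3,0,-1,0,0.5],[-0.3,0,-1,0,0.5],[-0.3,0,-1,0,0.5],[-0.3,0,-1,0,0.5],[-0.3,0,-1,0,0.5],[-0.3,0,-1,0,0.5],[-0.3,0,-1,0,0.5],[-0.3,0,-1,0,0.5],[0,0,0,0,0.5],[0,0,0,0,0.5]]]}}

```text
t: 21.1
tcp_pos: [0.581, -0.2567, 0.1528]
tcp_rot: [-0.707, 0.707, 0.008, -0.008]
ft_force: [0.2, 0.2, -0.2]
finger_gap: 0.0429
```

```bash
python3 - <<'E'
from h import *
s=env.sense();print(s["t"],s["tcp_pos"],s["ft_force"])
d=env.get_image("top"); crop(d,"pics/t14.png",165,285,155,295,4); cv2.imwrite("pics/tt14.png",d["frame"][:,:,::-1])
d=env.get_image("side"); crop(d,"pics/s14.png",190,350,210,330,5)
E
```

```text
21.1 [ 0.5809744  -0.25670681  0.15277933] [ 0.15050544  0.24941132 -0.22740812]
```

View pics/t14.png

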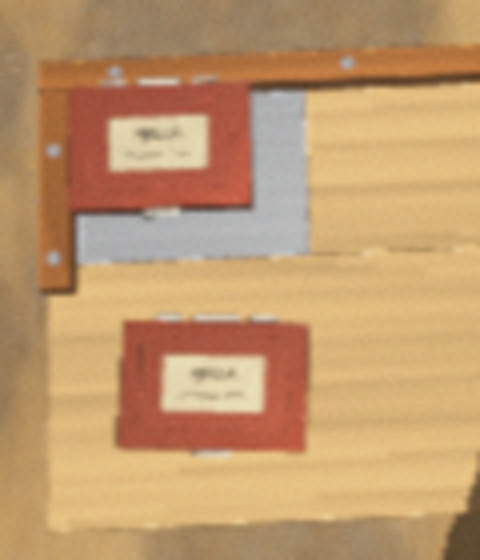

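View pics/s14.png

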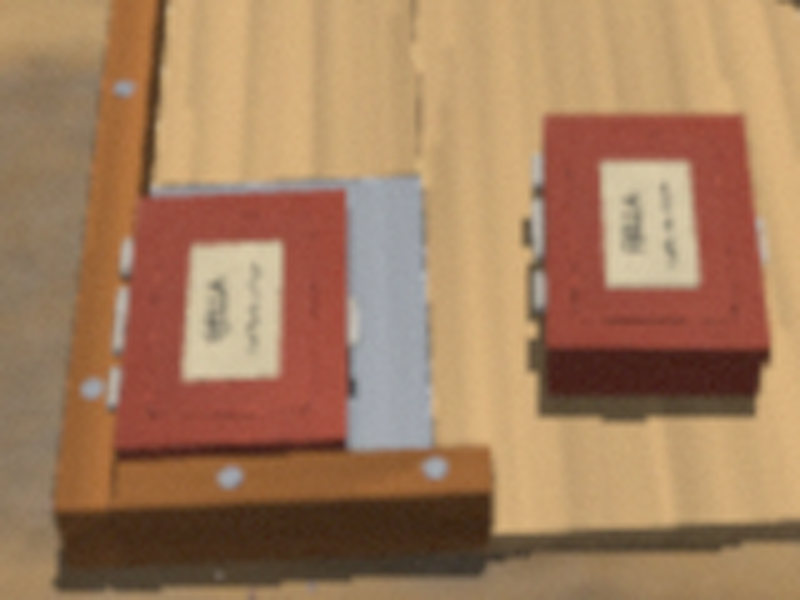

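View pics/tt14.png

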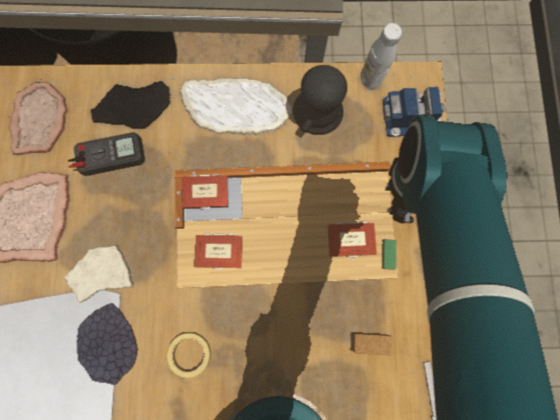

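```bash
python3 - <<'E'
from h import *
d=env.get_image("top"); o=(165,155)
w=unproj(d,pts([(71,88),(251,85),(251,206),(72,210)],o),.0435)
print(w,w.mean(0),[np.arctan2(*(w[a]-w[b])*[-1,1]).round(3) for a,b in((0,1),(3,2))])
c=w.mean(0)
y=np.array([-np.sin(.028),np.cos(.028)]);x=np.array([y[1],-y[0]])
r=np.array([.681,.2345])-c; print("before corner x,y (mm)",1e3*r@x,1e3*r@y)
r=unproj(d,pts([(95,88),(478,70),(71,150),(75,285)],o),.038);print("rail inner top / stop inner top",r)
crop(d,"pics/t15.png",170,240,160,215,10)
E
```

```text
[[0.67875819 0.23177682]
 [0.67911124 0.11648494]
 [0.59987838 0.11603397]
 [0.59897226 0.22909829]] [0.63918002 0.17334851] [np.float64(0.003), np.float64(0.008)]
before corner x,y (mm) 43.515607488106184 59.95671693908571
rail inner top / stop inner top [[ 0.68005906  0.21753731]
 [ 0.68859019 -0.02962905]
 [ 0.63924503  0.23192662]
 [ 0.55183683  0.2271678 ]]
```

View pics/t15.png

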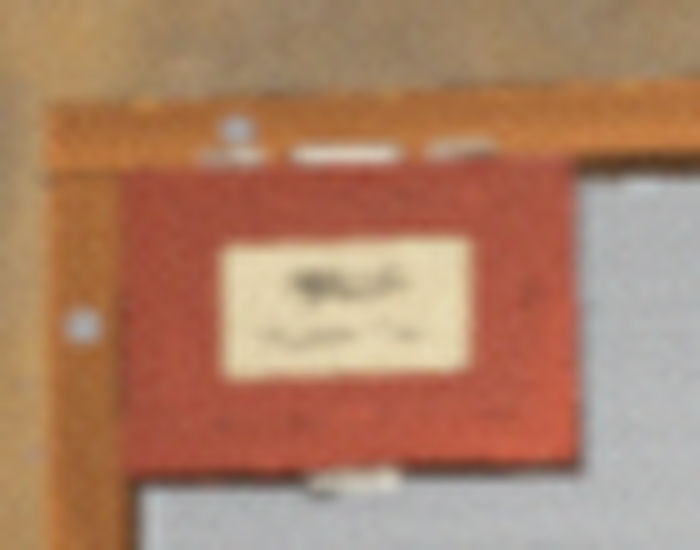

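The tin sits in the corner, but its top edge is tilted about 0.015–0.02 rad from the rail, so its right back corner may be ~2 mm off. There's time to mend this: I'll turn back 90° and square the tin with a two-finger push against the rail.

Request:
{"method": "move_arm", "body": {"series": [[[0,0,0,1,0.5],[0,0,0,1,0.5],[0,0,0,1,0.5],[0,0,0,1,0.5],[0,0,0,1,0.5],[0,0,0,1,0.5],[0,0,0,1,0.5],[0,0,0,1,0.5],[0,0,0,1,0.5],[0,0,0,1,0.5],[0,0,0,1,0.5],[0,0,0,1,0.5]]]}}

```text
t: 22.25
tcp_pos: [0.5825, -0.2528, 0.153]
tcp_rot: [0.577, -0.577, 0.409, -0.409]
ft_force: [0.5, -0.8, -0.3]
finger_gap: 0.0429
```

Request:
{"method": "move_arm", "body": {"series": [[[0,0,0,1,0.5],[0,0,0,1,0.5],[0,0,0,1,0.5],[-1,0,0,0,0.5],[-1,0,0,0,0.5],[-1,0,0,0,0.5],[-1,0,0,0,0.5],[-1,0,0,0,0.5],[-1,0,0,0,0.5],[-1,0,0,0,0.5],[-1,0,0,0,0.5],[-1,0,0,0,0.5]]]}}

```text
t: 23.25
tcp_pos: [0.576, -0.0268, 0.1531]
tcp_rot: [0.507, -0.507, 0.493, -0.493]
ft_force: [0.6, 0.6, -0.2]
finger_gap: 0.0426
```

Request:
{"method": "move_arm", "body": {"series": [[[-1,0,0,0,0.5],[-1,0,0,0,0.5],[-1,0,0,0,0.5],[-1,0,0,0,0.5],[-1,0,0,0,0.5],[-1,0,0,0,0.5],[-1,0,0,0,0.5],[-0.8,0,-0.3,0,0.5],[0,0,0,0,0.5],[0,0,0,0,0.5]]]}}

```text
t: 24.08
tcp_pos: [0.5628, 0.1677, 0.1531]
tcp_rot: [0.508, -0.507, 0.493, -0.492]
ft_force: [0.5, -0.8, 0.4]
finger_gap: 0.0426
```

```bash
python3 - <<'E'
from h import *
s=env.sense();print(s["t"],s["tcp_pos"],s["ft_force"],s["q"].round(2));print(rot(s).round(3))
E
```

```text
24.0833 [0.56277358 0.16769125 0.15306369] [ 0.5270868  -0.82703196  0.39083407] [-0.1   0.42 -0.31  1.75  0.15  1.   -2.01]
[[ 0.03  -0.     1.   ]
 [-1.     0.001  0.03 ]
 [-0.001 -1.    -0.   ]]
```

Request:
{"method": "move_arm", "body": {"series": [[[0,0.9,0,0,0.5],[0,0.9,0,0,0.5],[0,0.9,0,0,0.5],[0,0.9,0,0,0.5],[0,0.9,0,0,0.5],[0,0.3,0,0,0.5],[0,0,0,0,0.5]]]}}

```text
t: 24.67
tcp_pos: [0.5626, 0.1649, 0.0315]
tcp_rot: [-0.506, 0.507, -0.494, 0.493]
ft_force: [-0.8, -0.6, -0.6]
finger_gap: 0.0427
```

```bash
python3 - <<'E'
from h import *
s=env.sense();print(s["t"],s["tcp_pos"],s["ft_force"])
d=env.get_image("side"); crop(d,"pics/s16.png",190,350,190,330,5)
E
```

```text
24.6667 [0.56261085 0.16488715 0.03145719] [-0.8384908  -0.62450738 -0.55166243]
```

View pics/s16.png

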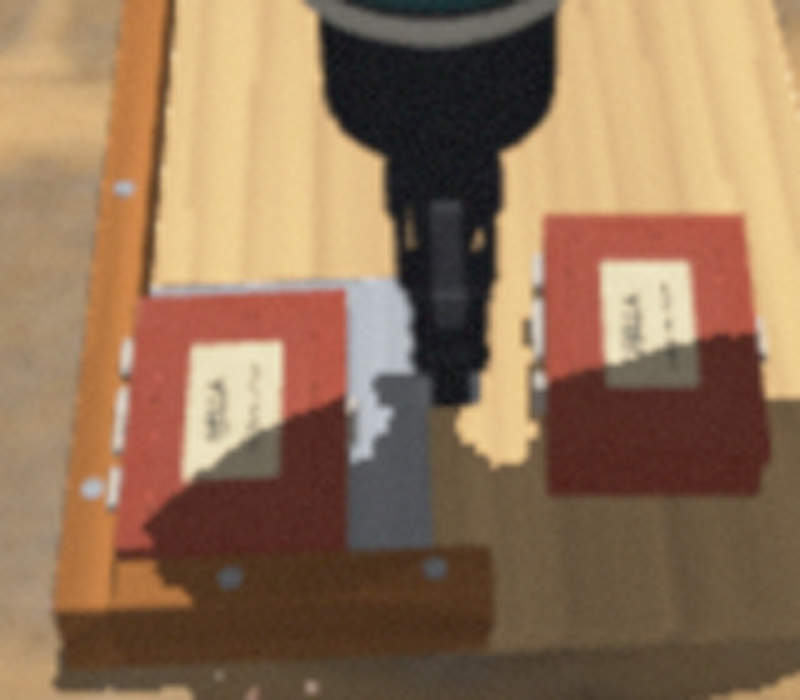

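The fingers hang between the two tins with clearance on both sides. I'll finish the descent and press gently to the rail.

Request:
{"method": "move_arm", "body": {"series": [[[0,0.5,0.1,0,0.5],[0,0.5,0,0,0.5],[0,0.5,0,0,0.5],[0,0.15,0,0,0.5],[0,0,0.2,0,0.5],[0,0,0.2,0,0.5],[0,0,0.1,0,0.5],[0,0,0,0,0.5]]]}}

```text
t: 25.38
tcp_pos: [0.5797, 0.1662, -0.0078]
tcp_rot: [0.507, -0.506, 0.493, -0.494]
ft_force: [0.3, 0.1, -0.6]
finger_gap: 0.0429
```

Request:
{"method": "move_arm", "body": {"series": [[[0,0,0.1,0,0.5],[0,0,0.1,0,0.5]]]}}

```text
t: 25.55
tcp_pos: [0.5838, 0.1663, -0.008]
tcp_rot: [0.507, -0.506, 0.493, -0.493]
ft_force: [0.4, 0.3, 0.8]
finger_gap: 0.0429
```

Request:
{"method": "move_arm", "body": {"series": [[[0,0,0.1,0,0.5],[0,0,0.1,0,0.5]]]}}

```text
t: 25.72
tcp_pos: [0.5889, 0.1664, -0.0081]
tcp_rot: [0.507, -0.507, 0.493, -0.493]
ft_force: [-0.1, 0.2, 0.2]
finger_gap: 0.0427
```

Request:
{"method": "move_arm", "body": {"series": [[[0,0,0.05,0,0.5]]]}}

```text
t: 25.8
tcp_pos: [0.5892, 0.1664, -0.0084]
tcp_rot: [-0.506, 0.507, -0.494, 0.493]
ft_force: [-11.7, -1.2, 7.3]
finger_gap: 0.0429
```

Request:
{"method": "move_arm", "body": {"series": [[[0,0,0.05,0,0.5]]]}}

```text
t: 25.88
tcp_pos: [0.5892, 0.1664, -0.0085]
tcp_rot: [-0.506, 0.508, -0.494, 0.492]
ft_force: [-21.2, -2.9, 17.1]
finger_gap: 0.0423
```

Request:
{"method": "move_arm", "body": {"series": [[[0,0,0.03,0,0.5]]]}}

```text
t: 25.97
tcp_pos: [0.5891, 0.1665, -0.0087]
tcp_rot: [-0.505, 0.508, -0.494, 0.492]
ft_force: [-23.2, -2.0, 17.5]
finger_gap: 0.0426
```

It met hard contact at once at TCP x of 0.589. The rail prediction was 0.5897, so the tin was already snug. I'll retract, rise and move clear.

Request:
{"method": "move_arm", "body": {"series": [[[0,0,-0.2,0,0.5],[0,0,-0.4,0,0.5],[0,0,-0.4,0,0.5],[0,-0.8,0,0,0.5],[0,-1,0,0,0.5],[0,-1,0,0,0.5],[0,-1,0,0,0.5],[0,-1,0,0,0.5],[1,-1,0,0,0.5],[1,0,0,0,0.5],[1,0,0,0,0.5],[1,0,0,0,0.5]]]}}

```text
t: 26.97
tcp_pos: [0.5697, 0.0647, 0.1374]
tcp_rot: [0.507, -0.506, 0.493, -0.494]
ft_force: [0.2, 0.2, 0.6]
finger_gap: 0.0429
```

Request:
{"method": "move_arm", "body": {"series": [[[1,0,0,0,0.5],[1,0,0,0,0.5],[1,0,0,0,0.5],[1,0,0,0,0.5],[1,0,0,0,0.5],[1,0,0,0,0.5],[1,0,0,0,0.5],[1,0,0,0,0.5],[1,0,0,0,0.5],[1,0,0,0,0.5],[0,0,0,0,0.5],[0,0,0,0,0.5]]]}}

```text
t: 27.97
tcp_pos: [0.5758, -0.1856, 0.1366]
tcp_rot: [-0.506, 0.506, -0.494, 0.494]
ft_force: [0.7, 1.0, 0.1]
finger_gap: 0.043
```

```bash
python3 - <<'E'
from h import *
s=env.sense();print(s["t"],s["tcp_pos"],s["ft_force"])
d=env.get_image("top"); crop(d,"pics/t17.png",170,240,160,215,10); cv2.imwrite("pics/tt17.png",d["frame"][:,:,::-1])
d=env.get_image("side"); crop(d,"pics/s17.png",190,350,210,330,5)
E
```

```text
27.9667 [ 0.57578639 -0.18556261  0.13657068] [0.73050636 0.96224743 0.10844872]
```

View pics/t17.png

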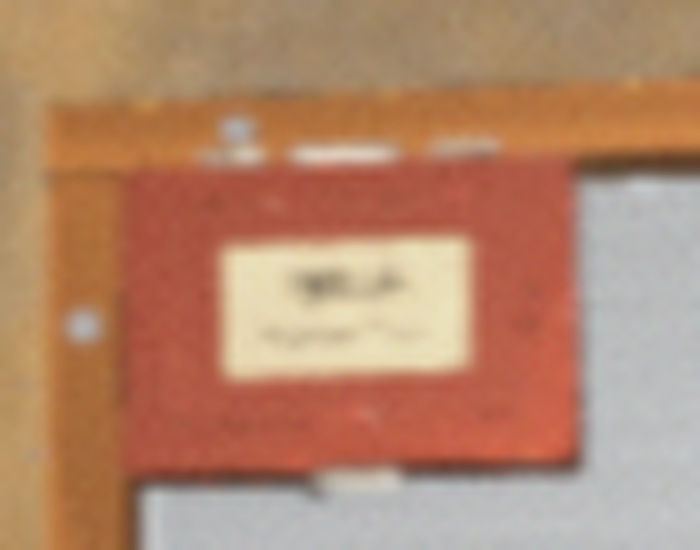

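View pics/s17.png

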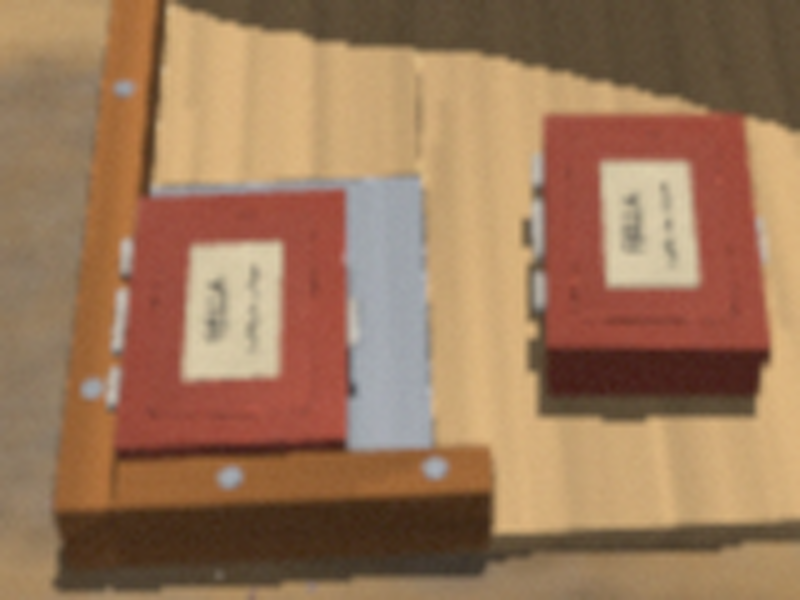

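View pics/tt17.png

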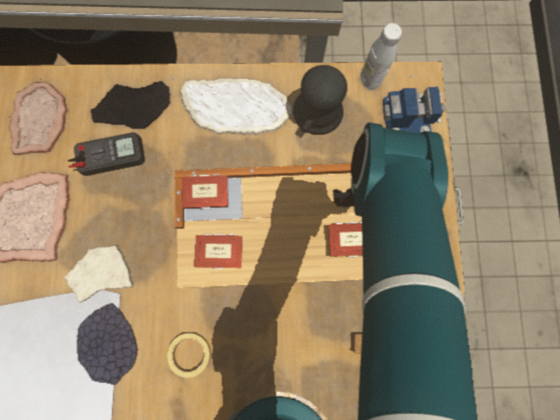

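The tin is in the same square pose against the rail (crop row 160) and the stop (column 122). The other tins and the wax are in place, and the gripper hangs free. I'm handing the job in.

```bash
python3 -c "
from workcell import env
print(env.job_done(), env.sense()['t'])"
```

```text
the job is handed in; nothing more can be done
the job is handed in; nothing more can be done
```

The middle tin is the full one, and it now sits in the corner of the steel plate against the back rail and the end stop. I handed the job in at about 28 s of the 67 s allowed, with the arm touching nothing.

**Finding it:** nudging took about 7.4 N on the middle tin and 1–1.8 N on the right one. I did not nudge the left tin, since only one is full.

**Moving it:** I slid it straight back to the rail, then along the rail onto the plate until the end stop was felt. I did not lift it, and no picture showed it tipping.

**Last checks:**
- **Against the end stop:** the last push along the rail met resistance of 13–19 N with no further movement.
- **Against the rail:** a final two-finger push met the rail at once, within 1 mm of where I predicted, so the tin was already snug.
- **Other things on the board:** the left tin has not moved, and the right tin moved back about 15 mm from its nudge. The wax bar had not moved in the last view that showed it; the arm hid it in the final pictures.

**What disagreed:**
- **Tin position in the camera:** the pictures put the tin's centre 43.5 mm and 60 mm before the corner, against the nominal 40 mm and 58 mm. They also put it 0.015–0.02 rad off the rail's line. I trusted the contact, since the camera calibration is only good to about 2 mm.
- **Fingertip position:** half closed, the fingertips stood about 30 mm behind the reported TCP, not 8 mm ahead as stated. I found this by touching the table, which briefly gave about 64 N at the fingertips, and allowed for it afterwards.

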